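# Stand up the burr tube and screw its cap home

### The arm

A 6-joint arm with a two-finger parallel gripper is mounted at the origin on the work surface. World frame = base frame: x ahead of the robot, y to its left, z up, the work surface at z = 0. Lengths are in m, angles in rad, forces in N, time in s.
With the tool pointing down it reaches from about 0.375 to 0.975 m from the base axis. Payload 3.8 kg.
Tool frame: the origin (TCP) lies between the finger pads; the fingertips stand 8 mm ahead of it and the grasp point (between the pads) lies 11 mm behind it (tcp_to_tips is the distance from the TCP to the fingertips, in m); z points along the fingers, y is the line along which they close (so a half turn about z gives the same grasp; the last joint's range is limited). The gripper opens to 85 mm and grips with 20 to 120 N. Pads are 22 mm wide; open, the fingers measure 114 mm over their backs; the gripper's body (76 mm by 85 mm) begins 54 mm behind the grasp point. The pads swing forward as they close: fully open they stand 13 mm farther back than shut.
Start: joints at [1.156, 0.264, 1.604, -0, 1.274, -0.037], TCP at [0.249, 0.627, 0.239] pointing down, gripper open.
Joint ranges: [-2.63, 2.63], [-0.94, 2.18], [0.31, 2.57], [-1.31, 4.45], [0, 2.66], [-2.55, 2.55]. Speed limits (rad/s): [2.57, 2.57, 3.14, 3.14, 3.14, 3.14].

### API

Orientations are given as a rotation vector (axis times angle).
In Python, from workcell import * gives the robot as it stands.
- The arm moves only by the tool move_arm, never from a script. Its argument "series" is one flat list of numbers, 7 for each row, row after row: the finger opening in cm, from 0 to 8.54, then the shift along the tool's x, y, z in cm, then the turn, a rotation vector about the tool's x, y, z in degrees. A call has 1 to 5 rows; each row shifts and turns the commanded pose from where the row before left it, along the tool's axes as they then stand; what a row does not reach is not made up. A row lasts 1/8 s, in which the tool goes at most 62.5 mm and 10.7 degrees, less where a joint would pass 70% of its speed; a pose out of reach is approached as far as the arm can. A call is refused whole if a number of a shift passes 6.25 or a number of a turn 10.7, either way. A call with a gripper value outside its range is refused whole. The fingers move at their own pace and stop on an object; "grip_force" is the grip in N (left out, the last holds). Time passes only in rows, so rows that do not move let the fingers close. It gives the time, the measured TCP pose, the force, the opening and the grip force at its end, in the units of the state.
- read_state(): the state, without advancing time (a new reading comes with each control period).
- read_camera(name): name is "side" or "top"; returns the picture (480x640x3 uint8, red, green, blue); there is no depth.
- calibration(name): a dict with "camera_matrix" (3x3 intrinsics, pixels), "rvec" (rotation vector, rad) and "tvec" (3), from world to camera coordinates, as OpenCV has them. Camera axes: x right, y down, z forward; pixel columns grow to the right and rows downward; lengths in m; the calibration is good to about 2 mm. A picture is of the moment at which its call begins. calibration takes no time and is no camera call.
- finish_job(): hands the job in; it is judged then, once.
The state is a dict: "time": time; "q": joint angles; "joint_vel": joint speeds; "joint_torque": joint torques, N m; "tool_pos": TCP position; "tcp_rot": TCP orientation; "wrist_force": force on the tool from outside, world axes, zero at the start; "torque": the same for the moment, N m; "width": opening from 0.0 (shut) to 1.0 (fully open); "grip_force": force on a finger pad.
Only numpy, scipy, OpenCV 4.12 (cv2) and the standard library are available. Lean on these libraries where they do the work, as an engineer would, in place of code of your own. Each camera call takes 0.05 s, during which the arm holds its last target. There are 200 camera calls.

### The job

The long square burr tube has been left on its sloping wooden rest with its screw cap undone. Stand it upright, cap up, in the square pocket of the dark wooden holder block and let go of it; then screw its cap fully home (clockwise seen from above, several grasps are needed). Leave the short round tube and the other things on the bench where they are.

Things in the scene. Friction and masses are not known exactly. Their poses are not given: they have to be found in the camera images.
- tube: Long burr tube, 120 mm: square aluminium body 28 x 28 x 98 mm, 4 mm neck, black ribbed round cap 42 mm wide from 102 to 120 mm. 0.1 to 0.25 kg. Origin: centre of its foot; +z to the cap, x and y square to the flat sides. Starts leaning in its rest at 30 degrees to the table, cap end up, two flat sides upright; from 35 to 98 mm these are free to grip (the rail below is 20 mm wide)
- cap (a joint): Turn of the captive screw cap on the tube, rad: 0 is fully home (a hard stop), growing anticlockwise seen from the cap end, up to 3.6. The cap does not come off or rise; it stays where left and turns against about 0.05 N m. A bar on its top, from centre to rim, points along the tube's +x at 0
- cap_top (a point): Centre of the cap's flat top, 120 mm from the foot, on the cap's axis; z points out of the cap
- pocket (a point): Centre of the flat floor of the holder's square pocket, 10 mm above the table. The pocket is 32 x 32 mm and 38 mm deep (mouth 48 mm above the table, 3 mm chamfer), its sides along this point's x and y; any quarter turn of the tube fits
- holder: Dark wooden holder block, fixed to the table, 150 (x) x 75 (y) x 48 mm high; origin at the centre of its underside. Pocket at x = -40 mm; three fixed upright tool handles up to 131 mm high at x = 29 to 69 mm, y = -27 to 27 mm
- rest: Sloping wooden rest of the long tube, fixed: base board 150 (x) x 62 (y) x 12 mm; origin at the centre of its underside. The tube leans along its +x, foot at x = -55 mm, z = 34 mm, held by a foot stop and two low cheeks beside its lowest 30 mm
- short_tube: Bystander: short round tube, 28 mm in diameter, 76 mm long with a 34 mm black cap, leaning in a second, similar rest. Origin: centre of its foot, z to the cap
- rest2: The second rest, similar (shorter rail) and fixed; holds the short round tube
- polish_bar: Bystander: loose brown bar of polishing compound, 95 x 28 x 26 mm, origin under its centre
- tin: Bystander: loose flat steel tin, 58 mm in diameter, 26 mm high, origin under its centre
- bottle: Bystander: loose amber bottle with white cap, 44 mm in diameter, 95 mm high, origin under its centre
- file: Bystander: loose slim tool with wooden handle, 170 mm long, lying flat along its x
- mug: White mug with brushes, fixed, 76 mm in diameter, brushes up to 160 mm high, origin under its centre
- setter_ball: Brown wrapped ball on a rubber ring, fixed, 124 mm in diameter, 128 mm high, origin under its centre

How it is judged:
By the outcome, as a careful person would: the job done as asked, in the order asked, and still so for the second after the job is handed in, with the robot touching nothing.
It also fails if it takes over 67 s, if anything falls off the work surface, if the arm or the gripper's body presses on something with over 40 N, if the wrist force passes 120 N, or if a joint passes its speed limit or range.

## Working session

There is one attempt and no reset: what is moved stays moved. The work goes in short steps, Python scripts to look and compute and a tool call to move; the robot and the scene stay as the last step left them, time stands still between calls to the robot, and variables do not carry over. Pictures are saved under pics/ and viewed, at most 10 in all, crops included, and the job is handed in when it is done.

Besides the shell and the picture viewer there is one more tool, called after "Request:" as name(argument=value, ...) on one line, values as JSON. move_arm: Moves the arm, as the interface text tells. Its arguments: {"type":"object","properties":{"series":{"type":"array"},"grip_force":{"type":"number"}},"required":["series"]}

```bash
ls; mkdir -p pics; python3 - <<'E'
from workcell import *
import cv2,numpy as np
for n in("top","side"):
    im=read_camera(n); cv2.imwrite(f"pics/{n}0.png",im[:,:,::-1]); c=calibration(n)
    R=cv2.Rodrigues(np.array(c["rvec"],float))[0]; print(n,c["camera_matrix"],(-R.T@np.array(c["tvec"]).ravel()).round(3),R.round(2).tolist())
print(read_state())
E
```

```text
pics
top [[549.27644446   0.         315.50106506]
 [  0.         549.27644446 234.86310718]
 [  0.           0.           1.        ]] [0.481 0.012 1.161] [[0.02, -1.0, 0.03], [-1.0, -0.02, -0.1], [0.1, -0.03, -0.99]]
side [[520.64781493   0.         314.22832095]
 [  0.         520.64781493 245.59179117]
 [  0.           0.           1.        ]] [ 0.501 -0.767  0.853] [[0.99, -0.1, 0.0], [-0.07, -0.69, -0.72], [0.07, 0.71, -0.7]]
{'time': 0.1, 'q': array([ 1.15608770e+00,  2.64669673e-01,  1.60524356e+00, -7.42479661e-06,
        1.27367966e+00, -3.69122829e-02]), 'joint_vel': array([ 0.00054368, -0.00019456, -0.00309325,  0.00132201, -0.00190877,
       -0.00127595]), 'joint_torque': array([ 1.59515334e-03, -5.16708577e+01, -3.68587697e+01, -5.43681870e-05,
        6.36857265e-03,  3.40360418e-05]), 'tool_pos': array([0.24874343, 0.62680909, 0.23808867]), 'tcp_rot': array([-5.89831711e-01, -3.08527524e+00,  3.06427695e-03]), 'wrist_force': array([ 0.96845191, -0.4529574 , -0.85008881]), 'torque': array([-0.02748841, -0.01109243, -0.00200608]), 'grip_force': 0.0, 'width': 1.0001701664400562}
```

View pics/top0.png

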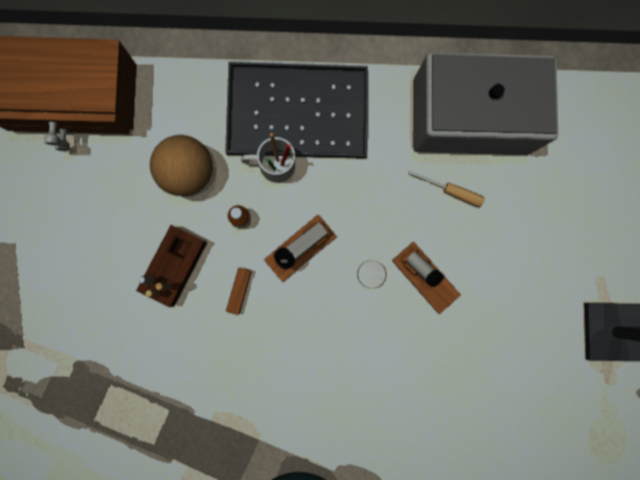

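View pics/side0.png

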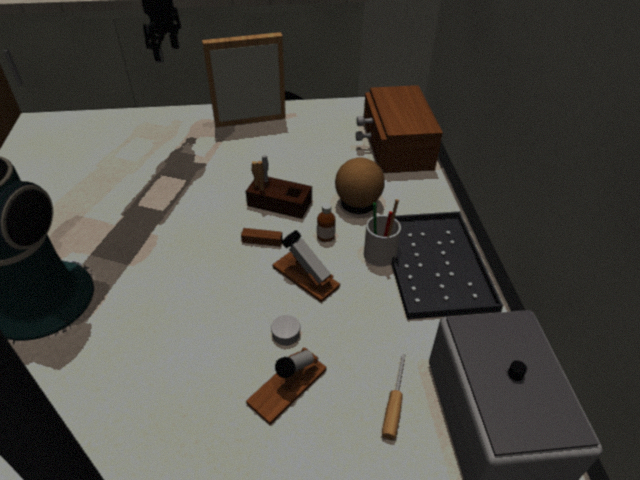

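Top view: the tube has its cap at (285,257) and its foot towards (325,230). The pocket is at (178,246) and the holder's handles at about (155,288). I'll measure the rest and the holder next.

```bash
cat > h.py <<'E'
import cv2,numpy as np
from workcell import *
from scipy.spatial.transform import Rotation as Rot
def cam(n):
    c=calibration(n); R=cv2.Rodrigues(np.array(c["rvec"],float))[0]; t=np.array(c["tvec"],float).ravel()
    return np.array(c["camera_matrix"]),R,t
def plane(n,px,z):
    K,R,t=cam(n); p=np.atleast_2d(np.array(px,float)); d=(R.T@np.linalg.inv(K)@np.c_[p,np.ones(len(p))].T).T
    o=-R.T@t; return o+d*((z-o[2])/d[:,2])[:,None]
def proj(n,P):
    K,R,t=cam(n); return cv2.projectPoints(np.atleast_2d(np.array(P,float)),cv2.Rodrigues(R)[0],t,K,None)[0][:,0]
def tri(a,b):
    A=[]
    for n,p in(("top",a),("side",b)):
        K,R,t=cam(n); M=K@np.c_[R,t]; A.append(M)
    X=cv2.triangulatePoints(A[0],A[1],np.array(a,float).reshape(2,1),np.array(b,float).reshape(2,1)).ravel(); return X[:3]/X[3]
E
python3 - <<'E'
from h import *
im=cv2.imread("pics/top0.png"); s=cv2.imread("pics/side0.png")
def show(i,x0,y0,w,h,f): return cv2.resize(i[y0:y0+h,x0:x0+w],None,fx=f,fy=f,interpolation=cv2.INTER_CUBIC)
a=show(im,130,205,220,115,3.6); b=show(s,235,145,110,160,3.0)
cv2.imwrite("pics/top_c.png",cv2.convertScaleAbs(a,alpha=1.5)); cv2.imwrite("pics/side_c.png",cv2.convertScaleAbs(show(s,235,145,110,160,3.7),alpha=1.5))
# brown mask in top
hsv=cv2.cvtColor(im,cv2.COLOR_BGR2HSV)
m=((hsv[...,1]>110)).astype(np.uint8)
for name,z,(x0,y0,x1,y1) in(("rest",.012,(262,212,340,284)),("holder",.048,(134,222,210,308))):
    mm=np.zeros_like(m); mm[y0:y1,x0:x1]=m[y0:y1,x0:x1]
    cs,_=cv2.findContours(mm,0,2); c=max(cs,key=cv2.contourArea); r=cv2.minAreaRect(c)
    bx=cv2.boxPoints(r); W=plane("top",bx,z); print(name,r,bx.round(1).tolist(),W.round(4).tolist(),[np.linalg.norm(W[i]-W[i-1]).round(4) for i in range(4)],W.mean(0))
E
```

```text
rest ((299.92620849609375, 247.81143188476562), (28.29615020751953, 69.78009796142578), 50.194427490234375) [[264.1000061035156, 259.29998779296875], [317.70001220703125, 214.60000610351562], [335.79998779296875, 236.3000030517578], [282.20001220703125, 281.0]] [[0.5393, 0.0831, 0.012], [0.6357, -0.0273, 0.012], [0.5904, -0.0663, 0.012], [0.4947, 0.0442, 0.012]] [np.float64(0.0591), np.float64(0.1466), np.float64(0.0597), np.float64(0.1462)] [0.56502497 0.00841795 0.012     ]
holder ((171.32595825195312, 265.835693359375), (38.89679718017578, 74.11105346679688), 27.407573699951172) [[137.0, 289.79998779296875], [171.10000610351562, 224.0], [205.60000610351562, 241.89999389648438], [171.5, 307.70001220703125]] [[0.4717, 0.3323, 0.048], [0.6053, 0.2704, 0.048], [0.5703, 0.1996, 0.048], [0.4373, 0.2624, 0.048]] [np.float64(0.0779), np.float64(0.1473), np.float64(0.079), np.float64(0.1471)] [0.52114467 0.26615341 0.048     ]
```

View pics/top_c.png

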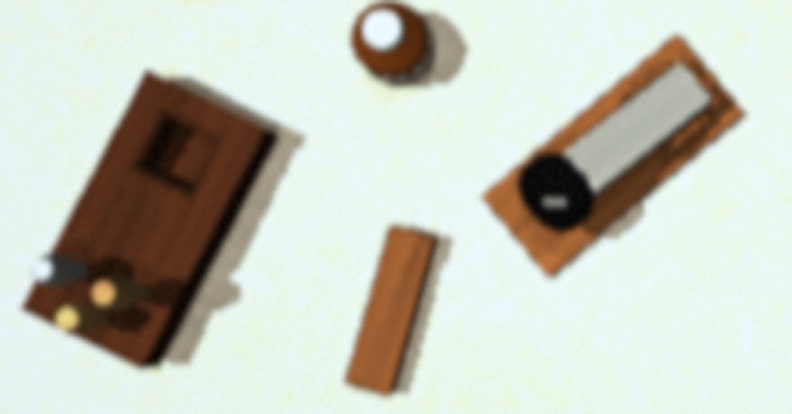

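View pics/side_c.png

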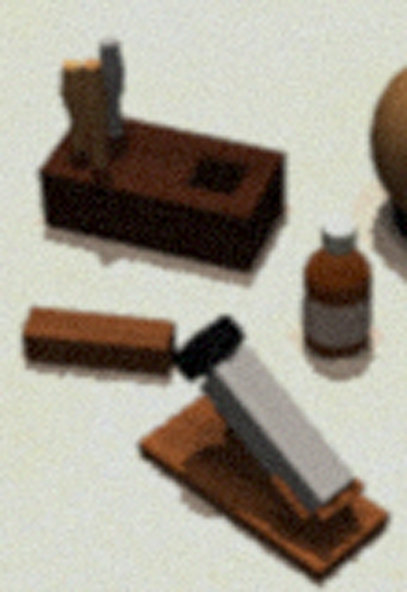

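Top crop: the tube runs from its foot at about (324,228) to its cap at (285,258), and the chamfered pocket mouth centres near (180,247). Side crop: the pocket is near (294,192), the cap near (291,239), and the tube leans with two sides upright. Next I'll check the model points against both views and work out the first move.

```bash
cat >> h.py <<'E'
def goto(p,R):
    "shift (cm, tool axes) and turn (deg, tool axes) from measured pose"
    s=read_state(); R0=Rot.from_rotvec(s["tcp_rot"]); 
    return (R0.inv().apply(np.array(p)-s["tool_pos"])*100).round(2), np.degrees((R0.inv()*R).as_rotvec()).round(1)
E
python3 - <<'E'
from h import *
import workcell; print([x for x in dir(workcell) if x[0]!='_'])
ap=np.radians(131.1); p=np.array([np.cos(ap),np.sin(ap),0]); Z=np.array([0,0,1.])
c=np.array([.565,.0084,0]); foot=c-.055*p+.034*Z; d=p*np.cos(np.pi/6)+Z*.5
print("foot",foot,"cap",foot+.12*d)
for s in(0,.098,.111,.12): print(s,proj("top",foot+s*d).round(1),proj("side",foot+s*d).round(1))
for n,th in(("top",45),("side",60)):
    im=cv2.imread(f"pics/{n}0.png"); x0,y0,x1,y1=(270,240,300,272) if n=="top" else (278,226,306,250)
    m=(im.max(2)<th).astype(np.uint8)[y0:y1,x0:x1]; nn,l,st,ce=cv2.connectedComponentsWithStats(m); i=1+st[1:,4].argmax(); print(n,"cap blob",ce[i]+[x0,y0],st[i])
    g=cv2.cvtColor(im,cv2.COLOR_BGR2HSV); m=((g[...,1]<60)&(g[...,2]>90)&(g[...,2]<150)).astype(np.uint8)
    hx=np.array([-.907,.42,0]); H=np.array([.5219,.2677,.048])
    for P in (H-.04*hx,): print("pocket mouth",P,proj(n,P).round(1))
    hy=np.cross(Z,hx)
    print(proj(n,[H+a*hx+b*hy for a in(-.075,.075) for b in(-.0375,.0375)]).round(1).tolist())
# pocket dark centroid
    im2=cv2.GaussianBlur(im,(3,3),0).max(2); q=proj(n,H-.04*hx)[0].astype(int); w=im2[q[1]-12:q[1]+13,q[0]-13:q[0]+14]; print(w[::1].tolist() if n=="top" else "")
print(tri((180,247.2),(294,192)))
print(goto(foot+.064*d-.0*Z+[0,0,.1],Rot.from_matrix(np.c_[p,-np.cross(Z,p),-Z])), foot+.064*d)
E
```

```text
['MotionError', 'calibration', 'finish_job', 'read_camera', 'read_state', 'tcp_to_tips']
foot [ 0.60115564 -0.03304599  0.034     ] cap [0.5328392  0.04526662 0.094     ]
0 [[320.5 229.8]] [[325.1 278.6]]
0.098 [[288.6 254.8]] [[296.  242.9]]
0.111 [[284.1 258.3]] [[292.2 238.2]]
0.12 [[280.9 260.7]] [[289.5 234.9]]
top cap blob [284.3089701  258.06644518] [  4   8  22  21 301]
pocket mouth [0.55818 0.2509  0.048  ] [[179.8 247.4]]
[[171.2, 223.8], [204.4, 240.0], [136.5, 290.8], [170.1, 307.3]]
[[72, 62, 59, 58, 57, 55, 54, 51, 48, 46, 46, 47, 48, 50, 52, 54, 56, 57, 56, 57, 58, 60, 62, 63, 64, 65, 66], [65, 60, 59, 57, 56, 55, 53, 49, 43, 39, 39, 40, 43, 46, 50, 54, 56, 56, 56, 57, 58, 61, 62, 63, 62, 61, 61], [61, 59, 58, 57, 56, 54, 51, 46, 39, 33, 30, 31, 35, 40, 45, 50, 53, 54, 55, 57, 59, 61, 62, 62, 61, 59, 59], [60, 59, 58, 57, 55, 53, 49, 43, 34, 26, 22, 22, 27, 33, 39, 44, 47, 50, 53, 56, 59, 61, 62, 62, 60, 59, 59], [59, 58, 57, 56, 55, 52, 46, 38, 29, 20, 15, 16, 20, 26, 32, 37, 41, 45, 49, 53, 57, 60, 61, 61, 60, 59, 58], [59, 58, 57, 55, 54, 50, 43, 34, 24, 16, 12, 13,
[... 1767 characters left out ...]
, 27, 26, 29, 34, 42, 49, 56, 60, 62, 61, 60, 59, 58], [55, 54, 52, 51, 52, 53, 54, 54, 54, 51, 48, 46, 43, 38, 34, 30, 29, 34, 43, 52, 58, 62, 62, 60, 59, 59, 57], [54, 53, 52, 51, 52, 54, 55, 56, 56, 55, 54, 54, 53, 49, 43, 39, 37, 40, 48, 56, 61, 62, 61, 60, 59, 59, 56], [53, 52, 51, 51, 52, 54, 56, 57, 57, 57, 57, 59, 58, 56, 52, 48, 45, 47, 53, 59, 62, 62, 61, 59, 59, 58, 54]]
side cap blob [289.39914163 239.85407725] [  0   5  23  19 233]
pocket mouth [0.55818 0.2509  0.048  ] [[294.7 191.4]]
[[313.0, 185.5], [302.8, 203.5], [258.1, 173.7], [246.1, 190.8]]

[0.55755426 0.25090124 0.04640864]
(array([-52.17, -45.78,   7.3 ]), array([-0.1,  0. , 27.3])) [0.5647202  0.00872074 0.066     ]
```

The model points agree with both views to within 1–2 px. Moving above the tube now.

Request:
move_arm(series=[8.5,-4.3,-3.8,0,0,0,0,8.5,-4.3,-3.8,0,0,0,0,8.5,-4.3,-3.8,0,0,0,0,8.5,-4.3,-3.8,0,0,0,0,8.5,-4.3,-3.8,0,0,0,0], grip_force=40)

```text
time: 0.72
tool_pos: [0.379, 0.3696, 0.2388]
tcp_rot: [-0.589, -3.086, 0.001]
wrist_force: [0.9, -0.1, -1.1]
width: 0.996
grip_force: 0.0
```

Request:
move_arm(series=[8.5,-4.3,-3.8,0,0,0,0,8.5,-4.3,-3.8,0,0,0,0,8.5,-4.3,-3.8,0,0,0,0,8.5,-4.3,-3.8,0,0,0,0,8.5,-4.3,-3.8,0,0,0,0])

```text
time: 1.35
tool_pos: [0.5088, 0.1138, 0.239]
tcp_rot: [-0.59, -3.085, -0.0]
wrist_force: [1.2, 0.1, -0.0]
width: 1.001
grip_force: 0.0
```

Request:
move_arm(series=[8.5,-4.3,-3.8,0,0,0,0,8.5,-4.3,-3.8,0,0,0,0,8.5,0,0,2.5,0,0,10,8.5,0,0,2.5,0,0,10,8.5,0,0,0,0,0,7])

```text
time: 1.98
tool_pos: [0.558, 0.0128, 0.1857]
tcp_rot: [-1.299, -2.854, 0.004]
wrist_force: [0.2, -0.5, -0.0]
width: 0.999
grip_force: 0.0
```

```bash
cat >> h.py <<'E'
Z=np.array([0,0,1.]); ap=np.radians(131.1); p=np.array([np.cos(ap),np.sin(ap),0])
foot=np.array([.565,.0084,0])-.055*p+.034*Z; d=p*np.cos(np.pi/6)+Z*.5
Rg=Rot.from_matrix(np.c_[p,-np.cross(Z,p),-Z])
E
python3 - <<'E'
from h import *
s=read_state(); print(s["time"],s["q"].round(3),s["tool_pos"].round(4)); print(goto(foot+.064*d-[0,0,.013],Rg))
im=read_camera("top")[:,:,::-1]; cv2.imwrite("pics/t1.png",cv2.convertScaleAbs(cv2.resize(im[205:300,230:370],None,fx=4,fy=4,interpolation=cv2.INTER_CUBIC),alpha=1.5))
E
```

```text
1.975 [-0.022  0.089  1.91   0.     1.149 -0.738] [0.558  0.0128 0.1857]
(array([-0.81,  0.3 , 13.27]), array([-0.3, -0.3, -0. ]))
```

Request:
move_arm(series=[8.5,-0.8,0.3,4.5,0,0,0,8.5,0,0,4.5,0,0,0,8.5,0,0,2.5,0,0,0,8.5,0,0,1.7,0,0,0,8.5,0,0,0,0,0,0])

```text
time: 2.65
tool_pos: [0.567, 0.0093, 0.0561]
tcp_rot: [-1.292, -2.861, 0.002]
wrist_force: [-0.2, -0.6, 1.3]
width: 0.997
grip_force: 0.0
```

```bash
python3 - <<'E'
from h import *
s=read_state(); print(s["wrist_force"],s["tool_pos"].round(4),goto(foot+.064*d-[0,0,.013],Rg))
im=read_camera("side")[:,:,::-1]; cv2.imwrite("pics/s1.png",cv2.convertScaleAbs(cv2.resize(im[140:310,220:380],None,fx=3.5,fy=3.5,interpolation=cv2.INTER_CUBIC),alpha=1.5))
E
```

```text
[-0.22901628 -0.55682423  1.27015375] [0.567  0.0093 0.0561] (array([ 0.11, -0.2 ,  0.31]), array([-0.1, -0.1,  0.3]))
```

View pics/s1.png

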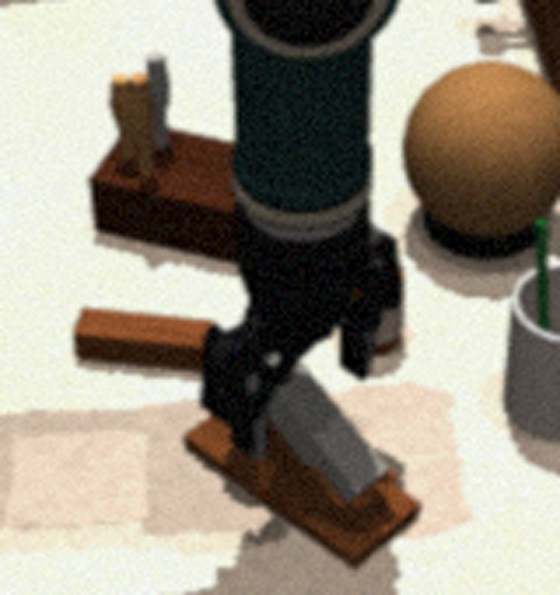

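The fingers straddle the tube, one at about (250,400) in the crop and the other behind it at (358,345). Closing.

Request:
move_arm(series=[4.5,0,-0.2,0.3,0,0,0,2.0,0,0,0,0,0,0,2.0,0,0,0,0,0,0,2.0,0,0,0,0,0,0,2.0,0,0,0,0,0,0], grip_force=60)

```text
time: 3.32
tool_pos: [0.5666, 0.0076, 0.0552]
tcp_rot: [1.294, 2.862, -0.0]
wrist_force: [-1.7, -1.9, 6.2]
width: 0.318
grip_force: 59.0
```

Request:
move_arm(series=[2.0,0,0,0,0,0,0,2.0,0,0,0,0,0,0,2.0,0,0,0,0,0,0])

```text
time: 3.7
tool_pos: [0.5666, 0.0076, 0.0552]
tcp_rot: [1.294, 2.862, -0.0]
wrist_force: [-2.3, -2.6, 6.3]
width: 0.322
grip_force: 59.0
```

Request:
move_arm(series=[2.0,0,0,-2,0,0,0,2.0,0,0,-4,0,0,0,2.0,0,0,-5,0,0,0,2.0,0,0,-5,0,0,0,2.0,0,0,0,0,10,0])

```text
time: 4.32
tool_pos: [0.5688, 0.01, 0.2212]
tcp_rot: [-1.224, -2.726, -0.117]
wrist_force: [0.8, -0.5, -2.2]
width: 0.319
grip_force: 58.5
```

```bash
cat >> h.py <<'E'
# tube in tool frame, from the grasp
Rgr=Rot.from_rotvec([1.294,2.862,0]); Pg=np.array([.5666,.0076,.0552])
ft=Rgr.inv().apply(foot-Pg); ft[1]=0; dt=Rgr.inv().apply(d); dt[1]=0; dt/=np.linalg.norm(dt)
pocket=np.array([.558,.251,.010])
def upright(head,footpos):
    "TCP pose with tube upright, tool heading head deg"
    h=np.radians(head); hv=np.array([np.cos(h),np.sin(h),0])
    # tool x,z in plane (hv,Z), dt->Z, tool y = -(Z x hv)
    y=-np.cross(Z,hv); e=np.cross([0,1,0],dt)  # e=y x dt (tool frame)
    R=Rot.from_matrix(np.c_[np.cross(y,Z),y,Z]@np.c_[e,[0,1,0],dt].T)
    return np.array(footpos)-R.apply(ft),R
def tubenow():
    s=read_state(); R=Rot.from_rotvec(s["tcp_rot"]); return s["tool_pos"]+R.apply(ft),R.apply(dt)
E
python3 - <<'E'
from h import *
print(ft,dt,tubenow(),read_state()["q"].round(2))
P,R=upright(65,pocket+[0,0,.1]); print(P,R.as_matrix().round(2).tolist(),goto(P,R))
E
```

```text
[-0.05332932  0.          0.02123166] [ 0.86572467  0.         -0.50052053] (array([ 0.60147983, -0.02645739,  0.19120958]), array([-0.51456292,  0.5709837 ,  0.63968948])) [-0.1   0.15  1.78  0.13  1.33 -0.86]
[0.56151265 0.25853291 0.16679539] [[0.21, 0.91, 0.37], [0.45, -0.42, 0.78], [0.87, -0.0, -0.5]] (array([17.85, 15.9 ,  8.73]), array([-38.8,  44. ,  56.5]))
```

Request:
move_arm(series=[2.0,0,0,0,-4.85,5.5,7.06,2.0,0,0,0,-4.85,5.5,7.06,2.0,0,0,0,-4.85,5.5,7.06,2.0,0,0,0,-4.85,5.5,7.06,2.0,0,0,0,0,0,0])

```text
time: 4.95
tool_pos: [0.5649, 0.0065, 0.2121]
tcp_rot: [-1.721, -2.056, -0.679]
wrist_force: [-0.4, 0.0, -2.1]
width: 0.32
grip_force: 59.0
```

```bash
python3 - <<'E'
from h import *
print(tubenow(),read_state()["q"].round(2))
P,R=upright(65,pocket+[0,0,.1]); print(goto(P,R))
E
```

```text
(array([ 0.57512763, -0.02402592,  0.1645634 ]), array([-0.16930146,  0.40448966,  0.89873529])) [-0.37  0.18  1.88  0.6   1.35 -0.76]
(array([17.73,  2.54, 18.31]), array([-19.6,  22.3,  27.5]))
```

Request:
move_arm(series=[2.0,0,0,0,-4.9,5.57,6.88,2.0,0,0,0,-4.9,5.57,6.88,2.0,0,0,0,-4.9,5.57,6.88,2.0,0,0,0,-4.9,5.57,6.88,2.0,0,0,0,0,0,0])

```text
time: 5.58
tool_pos: [0.5645, 0.0088, 0.2122]
tcp_rot: [-1.967, -1.26, -1.133]
wrist_force: [-0.4, -1.0, -2.5]
width: 0.32
grip_force: 59.2
```

```bash
python3 - <<'E'
from h import *
print(tubenow(),read_state()["q"].round(2))
P,R=upright(65,pocket+[0,0,.1]); print(goto(P,R))
E
```

```text
(array([0.56096359, 0.00114256, 0.15546021]), array([7.20950180e-04, 1.34269495e-03, 9.99998839e-01])) [-0.58  0.17  2.12  1.08  1.33 -0.7 ]
(array([  7.39, -10.72,  21.8 ]), array([-0.2,  0.1,  0.1]))
```

Upright. Shifting over the pocket.

Request:
move_arm(series=[2.0,1.4,-2.1,4.3,0,0,0,2.0,1.4,-2.1,4.3,0,0,0,2.0,1.4,-2.1,4.3,0,0,0,2.0,1.4,-2.1,4.3,0,0,0,2.0,1.8,-2.3,4.6,0,0,0])

```text
time: 6.2
tool_pos: [0.5657, 0.2603, 0.1707]
tcp_rot: [-1.964, -1.268, -1.141]
wrist_force: [0.0, -0.4, -0.9]
width: 0.321
grip_force: 59.2
```

Request:
move_arm(series=[2.0,0,0,0,0,0,0,2.0,0,0,0,0,0,0])

```text
time: 6.45
tool_pos: [0.5651, 0.259, 0.1704]
tcp_rot: [-1.964, -1.266, -1.14]
wrist_force: [0.0, -0.5, -1.7]
width: 0.324
grip_force: 59.1
```

```bash
python3 - <<'E'
from h import *
print(tubenow(),read_state()["q"].round(2))
P,R=upright(65,pocket+[0,0,.05]); print(goto(P,R))
f,dd=tubenow(); print(proj("top",[f,f+.12*dd]),proj("side",[f,f+.12*dd]))
a=read_camera("top")[:,:,::-1];b=read_camera("side")[:,:,::-1]
cv2.imwrite("pics/ta.png",a);cv2.imwrite("pics/sa.png",b)
f=lambda i,x,y:cv2.resize(i[y:y+110,x:x+100],None,fx=4,fy=4,interpolation=cv2.INTER_CUBIC)
cv2.imwrite("pics/tsa.png",cv2.convertScaleAbs(np.hstack([f(a,120,210),f(b,245,110)]),alpha=1.6))
E
```

```text
(array([0.56203073, 0.25134616, 0.11360438]), array([-0.00634762,  0.00223753,  0.99997735])) [-0.07  0.12  2.28  1.43  0.96 -0.7 ]
(array([-4.74, -0.34,  2.51]), array([-0.1, -0. ,  0.5]))
[[172.31312764 242.80376484]
 [155.9376234  237.39502892]] [[295.68550361 169.58543355]
 [294.16031707 125.56873322]]
```

View pics/tsa.png

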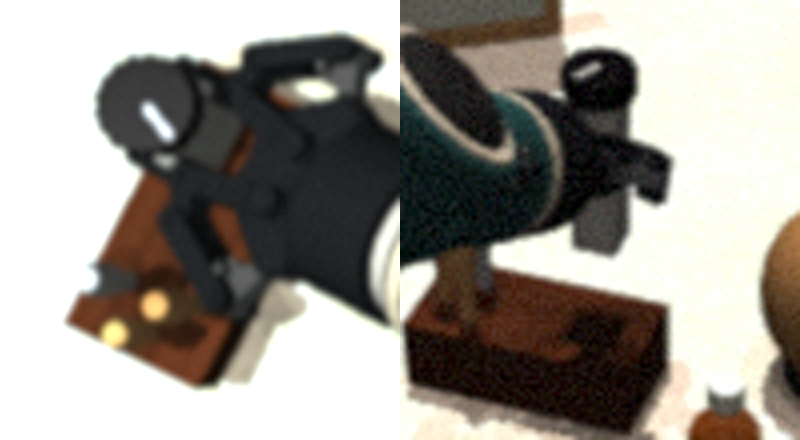

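Left half: the cap top centre is at crop (146,105), within 1 px of the prediction. Right half: the foot is at about (602,240), as predicted, with the pocket below at (595,328). Descending to just above the mouth.

Request:
move_arm(series=[2.0,-1.6,-0.1,0.8,0,0,0.5,2.0,-1.6,-0.1,0.8,0,0,0,2.0,-1.5,-0.1,0.9,0,0,0,2.0,0,0,0,0,0,0])

```text
time: 7.05
tool_pos: [0.5609, 0.256, 0.1148]
tcp_rot: [-1.974, -1.247, -1.133]
wrist_force: [0.5, -0.8, -1.3]
width: 0.323
grip_force: 59.3
```

```bash
python3 - <<'E'
from h import *
print(tubenow(),read_state()["wrist_force"])
for z in(.05,.04,.012): print(goto(*upright(65,pocket*[1,1,0]+[0,0,z])))
f,dd=tubenow(); print(proj("top",[f,f+.12*dd]),proj("side",[f,f+.12*dd]))
a=read_camera("top")[:,:,::-1];b=read_camera("side")[:,:,::-1]
cv2.imwrite("pics/tb.png",a);cv2.imwrite("pics/sb.png",b)
f=lambda i,x,y,w:cv2.resize(i[y:y+70,x:x+w],None,fx=7,fy=7,interpolation=cv2.INTER_CUBIC)
cv2.imwrite("pics/tsb.png",cv2.convertScaleAbs(np.hstack([f(a,140,215,56),f(b,270,140,56)]),alpha=1.8))
E
```

```text
(array([0.55702566, 0.24858566, 0.05801698]), array([ 0.0062447 , -0.00241633,  0.99997758])) [ 0.53632547 -0.84269274 -1.26977139]
(array([-0.56, -0.05,  0.62]), array([ 0. ,  0. , -0.4]))
(array([-1.43, -0.04,  1.13]), array([ 0. ,  0. , -0.4]))
(array([-3.85, -0.03,  2.53]), array([ 0. ,  0. , -0.4]))
[[179.90828401 247.60898028]
 [165.7318902  242.25138798]] [[294.23696576 188.82369324]
 [293.32939812 147.58693848]]
```

View pics/tsb.png

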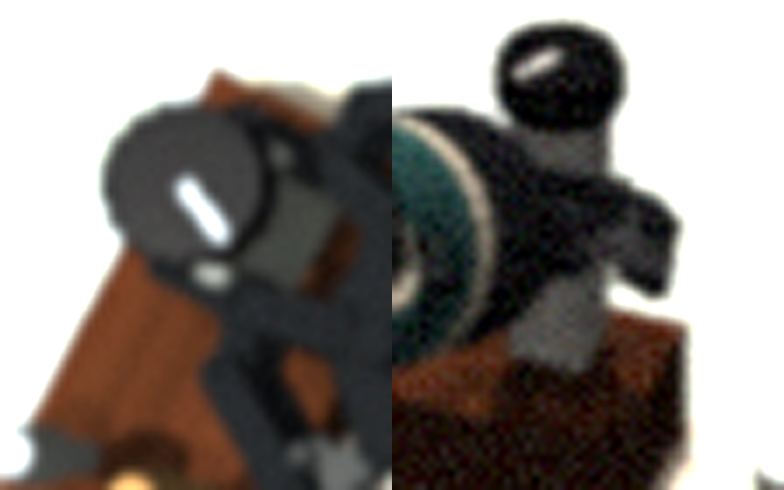

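The tube sits over the pocket. The bar starts at the cap centre, at top crop (182,178) and side crop (561,52), about 1.5 mm in +x of the prediction. I'll correct for that and enter the chamfer.

Request:
move_arm(series=[2.0,0.1,-0.2,0.2,0,0,-0.4,2.0,-0.6,0,0.35,0,0,0,2.0,-0.6,0,0.35,0,0,0,2.0,0,0,0,0,0,0])

```text
time: 7.65
tool_pos: [0.5596, 0.2603, 0.101]
tcp_rot: [-1.969, -1.256, -1.136]
wrist_force: [-0.4, -0.3, -1.2]
width: 0.326
grip_force: 59.4
```

```bash
python3 - <<'E'
from h import *
print(tubenow(),read_state()["wrist_force"],read_state()["torque"])
print(goto(*upright(65,[.5565,.2515,.035])))
E
```

```text
(array([0.55608637, 0.25276494, 0.0442376 ]), array([ 7.65571119e-05, -1.34272997e-04,  9.99999988e-01])) [-0.3996837  -0.30596481 -1.21368503] [-0.59120408  0.24595849  0.00597649]
(array([-0.85,  0.09,  0.38]), array([-0.1, -0. ,  0. ]))
```

No contact yet. Going on down with small corrections.

Request:
move_arm(series=[2.0,-0.45,0.1,0.15,0,0,0,2.0,-0.4,0,0.23,0,0,0,2.0,0,0,0,0,0,0])

```text
time: 8.02
tool_pos: [0.5601, 0.259, 0.092]
tcp_rot: [-1.969, -1.256, -1.136]
wrist_force: [-0.3, -0.4, -1.8]
width: 0.322
grip_force: 59.4
```

```bash
python3 - <<'E'
from h import *
print(tubenow(),read_state()["wrist_force"],read_state()["torque"])
print(goto(*upright(65,[.5565,.2515,.035])))
E
```

```text
(array([0.55666002, 0.25145897, 0.03524938]), array([-2.34175426e-04, -3.97936092e-04,  9.99999893e-01])) [-0.330177   -0.37656068 -1.75697517] [-0.56818094  0.28299216 -0.02085342]
(array([-0.02, -0.01,  0.01]), array([-0.1, -0. ,  0. ]))
```

Foot 13 mm into the pocket with no side force.

Request:
move_arm(series=[2.0,-0.52,0,0.3,0,0,0,2.0,-0.52,0,0.3,0,0,0,2.0,-0.52,0,0.3,0,0,0,2.0,-0.35,0,0.2,0,0,0,2.0,0,0,0,0,0,0])

```text
time: 8.65
tool_pos: [0.5602, 0.259, 0.0701]
tcp_rot: [-1.969, -1.256, -1.137]
wrist_force: [0.1, 0.1, -2.4]
width: 0.322
grip_force: 59.5
```

```bash
python3 - <<'E'
from h import *
print(tubenow(),read_state()["wrist_force"],read_state()["torque"])
E
```

```text
(array([0.5567566 , 0.25146134, 0.01326286]), array([-3.14766419e-04, -4.39492871e-04,  9.99999854e-01])) [ 0.10165339  0.08362598 -2.43603607] [-0.57184973  0.31086085 -0.02085694]
```

Request:
move_arm(series=[2.0,-0.13,0,0.08,0,0,0,2.0,0,0,0,0,0,0,2.0,-0.09,0,0.05,0,0,0,2.0,0,0,0,0,0,0])

```text
time: 9.15
tool_pos: [0.5606, 0.259, 0.0681]
tcp_rot: [-1.968, -1.257, -1.138]
wrist_force: [0.5, 0.1, -1.7]
width: 0.32
grip_force: 59.5
```

Request:
move_arm(series=[2.0,-0.09,0,0.05,0,0,0,2.0,0,0,0,0,0,0])

```text
time: 9.4
tool_pos: [0.5605, 0.2589, 0.067]
tcp_rot: [-1.968, -1.257, -1.138]
wrist_force: [-0.3, 0.8, -1.8]
width: 0.319
grip_force: 59.5
```

Request:
move_arm(series=[2.0,-0.09,0,0.05,0,0,0,2.0,0,0,0,0,0,0])

```text
time: 9.65
tool_pos: [0.5607, 0.2591, 0.0667]
tcp_rot: [-1.967, -1.256, -1.139]
wrist_force: [-2.0, -1.4, 3.8]
width: 0.319
grip_force: 60.0
```

Floor contact (+5 N). Releasing and backing off.

Request:
move_arm(series=[4.0,0,0,0,0,0,0,5.5,0,0,0,0,0,0,5.5,0,0,0,0,0,0,5.5,0,0,-1,0,0,0,5.5,0,0,-3,0,0,0])

```text
time: 10.28
tool_pos: [0.5451, 0.2276, 0.0859]
tcp_rot: [-1.967, -1.257, -1.135]
wrist_force: [0.1, -0.2, -0.1]
width: 0.646
grip_force: 0.0
```

Request:
move_arm(series=[5.5,0,0,-5,0,0,0,5.5,0,0,-5,0,0,0,5.5,0,0,0,0,0,0])

```text
time: 10.65
tool_pos: [0.5105, 0.146, 0.138]
tcp_rot: [-1.972, -1.256, -1.144]
wrist_force: [0.6, -0.7, 0.3]
width: 0.642
grip_force: 0.0
```

```bash
python3 - <<'E'
from h import *
s=read_state();print(s["q"].round(2),s["tool_pos"])
print(proj("top",pocket+[0,0,.12]),proj("side",pocket+[0,0,.12]))
for h in (65,90,120,155): 
  hh=np.radians(h); x=np.array([np.cos(hh),np.sin(hh),0]); print(h,goto([.558,.251,.22],Rot.from_matrix(np.c_[x,-np.cross(Z,x),-Z])))
a=read_camera("top")[:,:,::-1];b=read_camera("side")[:,:,::-1]
cv2.imwrite("pics/tc.png",a);cv2.imwrite("pics/sc.png",b)
f=lambda i,x,y,w:cv2.resize(i[y:y+80,x:x+w],None,fx=7,fy=7,interpolation=cv2.INTER_CUBIC)
cv2.imwrite("pics/tsc.png",cv2.convertScaleAbs(np.hstack([f(a,140,215,56),f(b,270,140,56)]),alpha=1.8))
E
```

```text
[-0.36  0.12  2.37  1.29  1.12 -0.84] [0.51048402 0.14601944 0.13798125]
[[170.41642187 244.23703335]] [[293.84896448 164.1106238 ]]
65 (array([12.86, -0.12,  5.88]), array([  0.4, -60. ,   0. ]))
90 (array([12.86, -0.12,  5.88]), array([ 13.5, -59. , -22.7]))
120 (array([12.86, -0.12,  5.88]), array([ 29.1, -55. , -49.7]))
155 (array([12.86, -0.12,  5.88]), array([ 47. , -46.5, -80.9]))
```

View pics/tsc.png

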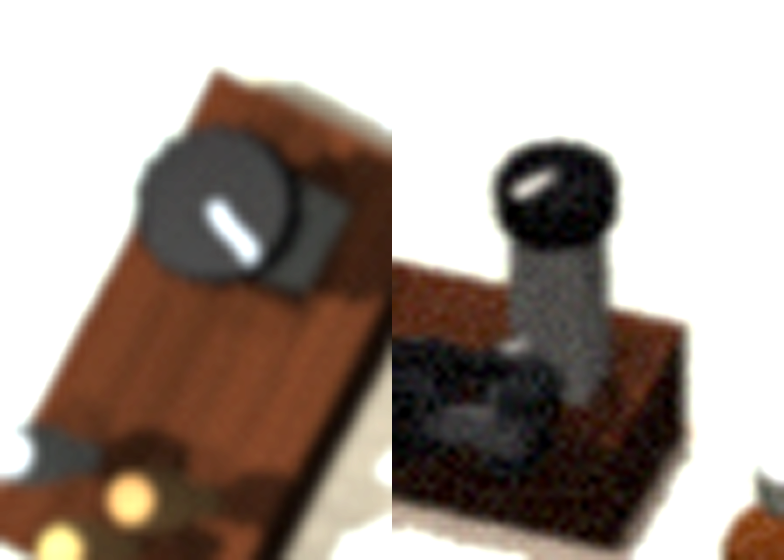

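The tube stands upright in the pocket, with its cap centre at top px (170.7,244) as predicted. The cap bar points at about -141°, so the remaining clockwise turn is about 64° or 154°. Going above the cap, tool down.

Request:
move_arm(series=[6,4.3,0,-2.5,0,0,0,6,4.3,0,-2.5,0,0,0,6,0,0,0,4.7,-4.65,-8.09,6,0,0,0,4.7,-4.65,-8.09,6,0,0,0,4.7,-4.65,-8.09])

```text
time: 11.38
tool_pos: [0.5086, 0.1497, 0.2346]
tcp_rot: [-1.734, -1.918, -0.882]
wrist_force: [-0.3, 0.1, -1.1]
width: 0.702
grip_force: 0.0
```

Request:
move_arm(series=[6,0,0,0,4.7,-4.65,-8.09,6,0,0,0,4.7,-4.65,-8.09,6,0,0,0,4.7,-4.65,-8.09,6,0,0,0,4.7,-4.65,-8.09,6,0,0,0,4.7,-4.65,-8.09])

```text
time: 12.0
tool_pos: [0.5087, 0.1501, 0.2344]
tcp_rot: [-1.043, -2.814, -0.287]
wrist_force: [1.5, 1.1, 0.3]
width: 0.703
grip_force: 0.0
```

Request:
move_arm(series=[6,0,0,0,4.7,-4.65,-8.09,6,0,0,0,4.7,-4.65,-8.09,6,0,0,0,0,0,0])

```text
time: 12.38
tool_pos: [0.5078, 0.1516, 0.2343]
tcp_rot: [-0.666, -3.064, -0.001]
wrist_force: [0.2, 0.2, 0.3]
width: 0.704
grip_force: 0.0
```

```bash
python3 - <<'E'
from h import *
s=read_state();print(s["q"].round(2),s["tool_pos"])
h=155
hh=np.radians(h); x=np.array([np.cos(hh),np.sin(hh),0]); print(h,goto([.558,.251,.17],Rot.from_matrix(np.c_[x,-np.cross(Z,x),-Z])))
E
```

```text
[ 0.24 -0.    1.91  0.    1.24 -0.9 ] [0.50781823 0.15163854 0.23433867]
155 (array([-0.48, 11.13,  6.42]), array([-0. , -0.4,  0.5]))
```

Request:
move_arm(series=[6,-0.2,5.5,0,0,-0.4,0.5,6,-0.2,5.6,0,0,0,0,6,0,0,4,0,0,0,6,0,0,0,0,0,0])

```text
time: 12.88
tool_pos: [0.5566, 0.2467, 0.1903]
tcp_rot: [-0.688, -3.059, 0.009]
wrist_force: [-0.1, 0.1, -0.4]
width: 0.702
grip_force: 0.0
```

```bash
python3 - <<'E'
from h import *
h=155
hh=np.radians(h); x=np.array([np.cos(hh),np.sin(hh),0]); print(read_state()["q"],goto([.558,.251,.11],Rot.from_matrix(np.c_[x,-np.cross(Z,x),-Z])))
E
```

```text
[ 3.76915256e-01  1.80435002e-01  1.79750102e+00 -1.19057836e-03
  1.17210495e+00 -7.50976554e-01] (array([0.02, 0.5 , 8.03]), array([-0.4, -0.3, -0.3]))
```

Request:
move_arm(series=[6,0.08,0.5,2,-0.4,-0.3,-0.3,6,0,0,3,0,0,0,6,0,0,2,0,0,0,6,0,0,1,0,0,0,6,0,0,0,0,0,0])

```text
time: 13.5
tool_pos: [0.5616, 0.2521, 0.1151]
tcp_rot: [0.679, 3.059, 0.006]
wrist_force: [0.1, 0.0, 0.0]
width: 0.702
grip_force: 0.0
```

Request:
move_arm(series=[3.5,0,0,0,0,0,0,3.5,0,0,0,0,0,0,3.5,0,0,0,0,0,0,3.5,0,0,0,0,0,0], grip_force=30)

```text
time: 14.0
tool_pos: [0.5628, 0.2528, 0.1168]
tcp_rot: [0.677, 3.056, 0.009]
wrist_force: [-0.6, -1.6, 6.4]
width: 0.48
grip_force: 30.9
```

```bash
python3 - <<'E'
from workcell import *
s=read_state();print(s["q"],s["torque"])
E
```

```text
[ 0.38287996  0.25001129  1.85891441 -0.0021908   1.01978311 -0.75084179] [-0.15710801  0.09396271  0.02723017]
```

Off centre by about 5 mm along the pads. I'll loosen, recentre and grip again.

Request:
move_arm(series=[6,0,0,0,0,0,0,6,0,0,0,0,0,0,6,0,0,0,0,0,0])

```text
time: 14.38
tool_pos: [0.5616, 0.2524, 0.1149]
tcp_rot: [0.678, 3.058, 0.006]
wrist_force: [-0.6, -0.0, -0.8]
width: 0.7
grip_force: 0.0
```

```bash
python3 - <<'E'
from h import *
h=155
hh=np.radians(h); x=np.array([np.cos(hh),np.sin(hh),0]); print(read_state()["tool_pos"],goto([.5575,.2512,.11],Rot.from_matrix(np.c_[x,-np.cross(Z,x),-Z])))
E
```

```text
[0.56155564 0.25244402 0.11489117] (array([ 0.32, -0.29,  0.48]), array([0.3, 0.5, 0. ]))
```

Request:
move_arm(series=[6,0.32,-0.29,0.4,0.3,0.5,0,6,0,0,0,0,0,0,6,0,0,0,0,0,0])

```text
time: 14.75
tool_pos: [0.5578, 0.2512, 0.1112]
tcp_rot: [-0.68, -3.067, -0.002]
wrist_force: [-0.2, -0.4, 1.1]
width: 0.7
grip_force: 0.0
```

```bash
python3 - <<'E'
from h import *
h=155
hh=np.radians(h); x=np.array([np.cos(hh),np.sin(hh),0]); print(read_state()["tool_pos"],goto([.5575,.2512,.11],Rot.from_matrix(np.c_[x,-np.cross(Z,x),-Z])))
E
```

```text
[0.55776245 0.2511887  0.11118516] (array([ 0.02, -0.01,  0.12]), array([ 0.1, -0. ,  0. ]))
```

Request:
move_arm(series=[3.5,0,0,0,0,0,0,3.5,0,0,0,0,0,0,3.5,0,0,0,0,0,0,3.5,0,0,0,0,0,3,3.5,0,0,0,0,0,6])

```text
time: 15.38
tool_pos: [0.558, 0.2515, 0.1117]
tcp_rot: [0.923, 3.003, 0.003]
wrist_force: [-0.5, 0.6, 1.0]
width: 0.478
grip_force: 30.7
```

```bash
python3 - <<'E'
from workcell import *
s=read_state();print(s["q"],s["torque"])
E
```

```text
[ 3.82021907e-01  2.53521451e-01  1.86501091e+00  1.71097290e-03
  1.02170637e+00 -5.93540984e-01] [0.09738518 0.09309455 0.02633814]
```

Request:
move_arm(series=[3.5,0,0,0,0,0,9,3.5,0,0,0,0,0,9,3.5,0,0,0,0,0,9,3.5,0,0,0,0,0,9,3.5,0,0,0,0,0,9])

```text
time: 16.0
tool_pos: [0.5576, 0.2514, 0.1117]
tcp_rot: [-2.003, -2.419, -0.002]
wrist_force: [-0.5, -0.8, 1.9]
width: 0.477
grip_force: 30.8
```

```bash
python3 - <<'E'
from workcell import *
s=read_state();print(s["q"],s["torque"])
E
```

```text
[3.82051396e-01 2.53359041e-01 1.86523802e+00 1.59008112e-03
 1.02249263e+00 1.93997591e-01] [0.01336577 0.24777851 0.06420457]
```

Request:
move_arm(series=[3.5,0,0,0,0,0,5,3.5,0,0,0,0,0,5,3.5,0,0,0,0,0,5,3.5,0,0,0,0,0,4])

```text
time: 16.5
tool_pos: [0.5574, 0.2514, 0.1117]
tcp_rot: [-2.372, -2.058, -0.001]
wrist_force: [-2.3, 0.6, 2.9]
width: 0.479
grip_force: 30.8
```

```bash
python3 - <<'E'
from workcell import *
s=read_state();print(s["q"],s["torque"])
E
```

```text
[3.82130593e-01 2.53308782e-01 1.86531198e+00 1.68643301e-03
 1.02280638e+00 5.22869024e-01] [-0.00573482  0.4103915   0.02207637]
```

No stop at 73°, so it should come near 154°.

Request:
move_arm(series=[3.5,0,0,0,0,0,9,3.5,0,0,0,0,0,9,3.5,0,0,0,0,0,9,3.5,0,0,0,0,0,9,3.5,0,0,0,0,0,9])

```text
time: 17.12
tool_pos: [0.5572, 0.2516, 0.1117]
tcp_rot: [-2.98, -0.989, 0.0]
wrist_force: [-3.1, 1.2, 2.9]
width: 0.482
grip_force: 30.9
```

Request:
move_arm(series=[3.5,0,0,0,0,0,9,3.5,0,0,0,0,0,9,3.5,0,0,0,0,0,4,3.5,0,0,0,0,0,0])

```text
time: 17.62
tool_pos: [0.5576, 0.2516, 0.1118]
tcp_rot: [-3.113, -0.412, -0.0]
wrist_force: [-2.5, 1.5, 3.7]
width: 0.48
grip_force: 30.9
```

```bash
python3 - <<'E'
from workcell import *
s=read_state();print(s["q"],s["torque"])
E
```

```text
[0.38225883 0.25324018 1.86517828 0.00202146 1.02250649 1.68908659] [0.17854175 0.44245261 0.04917844]
```

Request:
move_arm(series=[3.5,0,0,0,0,0,4,3.5,0,0,0,0,0,4,3.5,0,0,0,0,0,3,3.5,0,0,0,0,0,0])

```text
time: 18.12
tool_pos: [0.5577, 0.2516, 0.1118]
tcp_rot: [-3.138, -0.113, -0.001]
wrist_force: [-1.6, 0.9, 3.1]
width: 0.479
grip_force: 30.9
```

Request:
move_arm(series=[3.5,0,0,0,0,0,3,3.5,0,0,0,0,0,3,3.5,0,0,0,0,0,0])

```text
time: 18.5
tool_pos: [0.5579, 0.2515, 0.1118]
tcp_rot: [-3.139, 0.051, -0.001]
wrist_force: [-2.0, 1.5, 4.6]
width: 0.478
grip_force: 31.0
```

```bash
python3 - <<'E'
from workcell import *
s=read_state();print(s["q"],s["torque"],s["joint_torque"])
E
```

```text
[3.82085854e-01 2.53406544e-01 1.86499242e+00 1.63386244e-03
 1.02199883e+00 1.98465014e+00] [0.27106821 0.48342305 0.07177557] [ -1.3167638  -44.28505182 -31.76144242  -0.65593986  -0.7163935
   0.1925438 ]
```

Request:
move_arm(series=[3.5,0,0,0,0,0,3,3.5,0,0,0,0,0,3,3.5,0,0,0,0,0,0])

```text
time: 18.88
tool_pos: [0.5578, 0.2515, 0.1118]
tcp_rot: [-3.133, 0.215, -0.0]
wrist_force: [-2.5, 2.4, 6.0]
width: 0.478
grip_force: 31.1
```

```bash
python3 - <<'E'
from workcell import *
s=read_state();print(s["q"],s["torque"],s["joint_torque"])
E
```

```text
[3.82105788e-01 2.53308682e-01 1.86501351e+00 1.63087665e-03
 1.02239497e+00 2.08929053e+00] [0.27756135 0.61324043 0.13144732] [ -1.5762084  -44.01891947 -31.81981087  -0.69123169  -0.90348965
   0.22959722]
```

Request:
move_arm(series=[3.5,0,0,0,0,0,3,3.5,0,0,0,0,0,3,3.5,0,0,0,0,0,0])

```text
time: 19.25
tool_pos: [0.5577, 0.2512, 0.1118]
tcp_rot: [-3.118, 0.376, -0.0]
wrist_force: [-3.0, 1.3, 5.5]
width: 0.483
grip_force: 31.1
```

```bash
python3 - <<'E'
from workcell import *
s=read_state();print(s["q"],s["torque"],s["joint_torque"])
E
```

```text
[3.82267346e-01 2.53277199e-01 1.86516863e+00 5.82024614e-04
 1.02259060e+00 2.19288847e+00] [0.09275219 0.54601051 0.62292074] [ -1.90809265 -44.01928067 -32.00104237  -0.21094203  -1.02240801
   0.76504625]
```

Torque has jumped to 0.62 N m, which is the hard stop. A small extra turn, then release straight up and look.

Request:
move_arm(series=[3.5,0,0,0,0,0,2,3.5,0,0,0,0,0,0])

```text
time: 19.5
tool_pos: [0.5581, 0.2511, 0.1117]
tcp_rot: [-3.111, 0.433, -0.002]
wrist_force: [-2.3, -1.0, 5.3]
width: 0.479
grip_force: 31.1
```

Request:
move_arm(series=[3.5,0,0,0,0,0,-2,6,0,0,0,0,0,0,6,0,0,0,0,0,0,6,0,0,0,0,0,0,6,0,0,-1.5,0,0,0])

```text
time: 20.12
tool_pos: [0.5566, 0.2507, 0.1251]
tcp_rot: [3.118, -0.382, -0.005]
wrist_force: [-0.8, -0.4, 0.4]
width: 0.7
grip_force: 0.0
```

Request:
move_arm(series=[6,0,0,-4,0,0,0,6,0,0,-6,0,0,0,6,0,6,0,0,0,0,6,0,6,0,0,0,0,6,0,6,0,0,0,0])

```text
time: 20.75
tool_pos: [0.5143, 0.0751, 0.2278]
tcp_rot: [-3.117, 0.381, -0.005]
wrist_force: [0.8, -0.1, 1.1]
width: 0.704
grip_force: 0.0
```

```bash
python3 - <<'E'
from h import *
s=read_state();print(s["q"].round(2),s["tool_pos"],s["torque"])
a=read_camera("top")[:,:,::-1];b=read_camera("side")[:,:,::-1]
f=lambda i,x,y,w:cv2.resize(i[y:y+80,x:x+w],None,fx=7,fy=7,interpolation=cv2.INTER_CUBIC)
cv2.imwrite("pics/tsd.png",cv2.convertScaleAbs(np.hstack([f(a,140,215,56),f(b,270,140,56)]),alpha=1.8))
E
```

```text
[ 0.1  -0.03  1.95  0.    1.22  1.91] [0.5142572  0.07507802 0.22780947] [-0.05339926 -0.03210275 -0.03096978]
```

View pics/tsd.png

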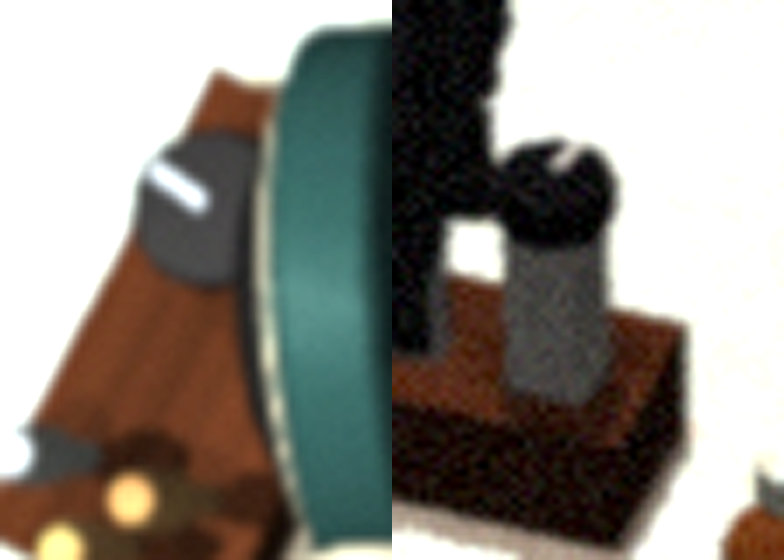

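The bar now points at about 58°, which is the tube +x of 65° less the 7° of play in the pocket, so the cap is home. I backed off 2° before releasing, so I'll regrip and tighten once more, releasing without backing off.

Request:
move_arm(series=[6,0,-6,0,0,0,0,6,0,-6,0,0,0,0,6,0,-6,0,0,0,0,6,0,0,0,0,0,-10,6,0,0,0,0,0,-10])

```text
time: 21.48
tool_pos: [0.558, 0.2533, 0.2271]
tcp_rot: [-3.135, -0.177, -0.002]
wrist_force: [-0.5, -0.9, -0.1]
width: 0.705
grip_force: 0.0
```

Request:
move_arm(series=[6,0,0,0,0,0,-10,6,0,0,0,0,0,-10,6,0,0,4,0,0,0,6,0,0,0,0,0,0])

```text
time: 21.98
tool_pos: [0.5555, 0.251, 0.1837]
tcp_rot: [-3.06, -0.708, 0.009]
wrist_force: [-0.3, 0.5, -0.1]
width: 0.702
grip_force: 0.0
```

```bash
python3 - <<'E'
from h import *
s=read_state(); x=Rot.from_rotvec(s["tcp_rot"]).apply([1,0,0]); x[2]=0; x/=np.linalg.norm(x)
print(s["q"].round(2),s["tool_pos"],goto([.5577,.2512,.1115],Rot.from_matrix(np.c_[x,-np.cross(Z,x),-Z])))
E
```

```text
[0.38 0.19 1.8  0.   1.16 1.5 ] [0.55546339 0.25096724 0.18366343] (array([0.25, 0.09, 7.21]), array([-0.1,  0.3, -0. ]))
```

Request:
move_arm(series=[6,0.25,0.09,3,-0.1,0.3,0,6,0,0,3,0,0,0,6,0,0,1.2,0,0,0,6,0,0,0,0,0,0])

```text
time: 22.48
tool_pos: [0.5606, 0.2518, 0.1146]
tcp_rot: [-3.06, -0.707, -0.009]
wrist_force: [-0.4, -0.0, -0.2]
width: 0.701
grip_force: 0.0
```

```bash
python3 - <<'E'
from h import *
s=read_state(); x=Rot.from_rotvec(s["tcp_rot"]).apply([1,0,0]); x[2]=0; x/=np.linalg.norm(x)
print(s["q"].round(2),s["tool_pos"],goto([.5577,.2512,.1115],Rot.from_matrix(np.c_[x,-np.cross(Z,x),-Z])))
E
```

```text
[ 0.38  0.25  1.86 -0.    1.02  1.5 ] [0.56064705 0.25175322 0.1145753 ] (array([-0.29, -0.08,  0.31]), array([ 0. , -0.3, -0. ]))
```

Request:
move_arm(series=[6,-0.29,-0.08,0.3,0,-0.3,0,6,0,0,0,0,0,0,3.5,0,0,0,0,0,0,3.5,0,0,0,0,0,0,3.5,0,0,0,0,0,0])

```text
time: 23.1
tool_pos: [0.5584, 0.2514, 0.1123]
tcp_rot: [3.061, 0.707, 0.004]
wrist_force: [-0.5, 0.5, 5.0]
width: 0.48
grip_force: 30.3
```

Request:
move_arm(series=[3.5,0,0,0,0,0,2,3.5,0,0,0,0,0,2,3.5,0,0,0,0,0,0])

```text
time: 23.48
tool_pos: [0.558, 0.2515, 0.1123]
tcp_rot: [3.083, 0.601, 0.003]
wrist_force: [-1.7, 1.4, 5.5]
width: 0.48
grip_force: 30.5
```

```bash
python3 - <<'E'
from h import *
s=read_state(); print(s["q"].round(3),s["tool_pos"],s["torque"])
E
```

```text
[ 3.830e-01  2.530e-01  1.865e+00 -1.000e-03  1.022e+00  1.570e+00] [0.5579915  0.25153256 0.11226964] [0.28237379 0.31073743 0.58941483]
```

0.59 N m within 4°, so the cap is firmly home. Releasing and moving clear.

Request:
move_arm(series=[3.5,0,0,0,0,0,2,6,0,0,0,0,0,0,6,0,0,0,0,0,0,6,0,0,-1.5,0,0,0,6,0,0,-4,0,0,0])

```text
time: 24.1
tool_pos: [0.5559, 0.2501, 0.1647]
tcp_rot: [3.092, 0.545, -0.007]
wrist_force: [0.7, 0.2, -0.3]
width: 0.705
grip_force: 0.0
```

Request:
move_arm(series=[6,0,0,-6,0,0,0,6,0,0,-4,0,0,0,6,0,6,0,0,0,0,6,0,6,0,0,0,0,6,0,6,0,0,0,0])

```text
time: 24.72
tool_pos: [0.6199, 0.0805, 0.268]
tcp_rot: [3.093, 0.547, 0.005]
wrist_force: [0.8, 1.0, 0.2]
width: 0.702
grip_force: 0.0
```

Request:
move_arm(series=[6,0,6,0,0,0,0,6,0,6,0,0,0,0,6,0,0,0,0,0,0])

```text
time: 25.1
tool_pos: [0.6613, -0.0354, 0.2673]
tcp_rot: [3.093, 0.537, 0.003]
wrist_force: [-1.1, -0.1, 1.1]
width: 0.706
grip_force: 0.0
```

```bash
python3 - <<'E'
from h import *
s=read_state();print(s["q"].round(2),s["tool_pos"])
a=read_camera("top")[:,:,::-1];b=read_camera("side")[:,:,::-1]
f=lambda i,x,y,w:cv2.resize(i[y:y+110,x:x+w],None,fx=5,fy=5,interpolation=cv2.INTER_CUBIC)
cv2.imwrite("pics/tse.png",cv2.convertScaleAbs(np.hstack([f(a,130,200,80),f(b,240,120,80)]),alpha=1.8))
E
```

```text
[-0.09  0.22  1.6  -0.    1.31  1.14] [ 0.66132879 -0.03543968  0.2672633 ]
```

View pics/tse.png

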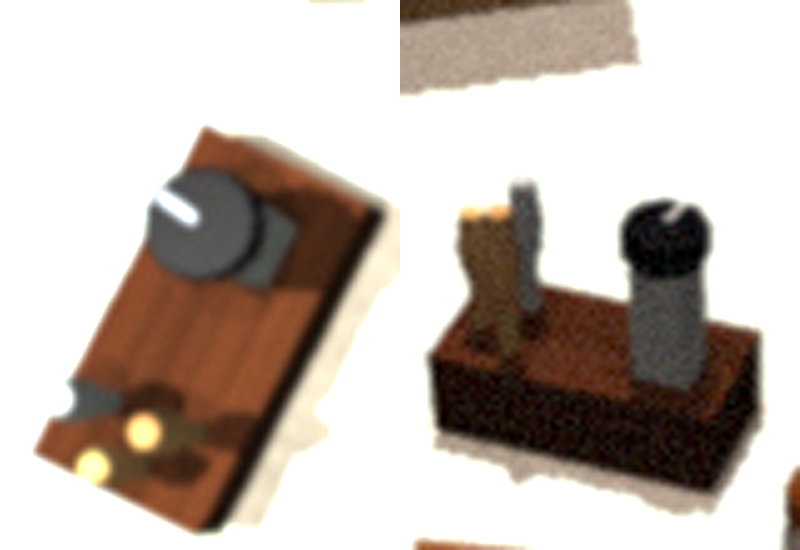

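The tube stands upright in the pocket with its cap at top crop (203,223). The bar points along the tube's side direction, and the arm is clear. Handing in.

```bash
python3 -c "
from workcell import *
print(finish_job())"
```

```text
the job is handed in; nothing more can be done
None
```

The long tube stands upright and released in the holder's pocket, its cap is screwed home against the hard stop (about 0.6 N m), and the job is handed in at about 25 s; the other things were not deliberately touched, though I did not re-check each one at the end.

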